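Hold the sample board over its frame for the fit check

ROBOT

A 6-joint arm with a two-finger parallel gripper is mounted at the origin on the work surface. World frame = base frame: x ahead of the robot, y to its left, z up, the work surface at z = 0. Lengths are in mm, angles in rad, forces in N, time in s.
With the tool pointing down it reaches from about 375 to 825 mm from the base axis. Payload 5.5 kg.
Tool frame: the origin (TCP) lies at the very end of the fingers, on their centre line; the grasp point (between the pads) lies 19 mm behind it (r.tcp_to_grasp is the z of the grasp point in the tool frame, in mm); z points along the fingers, y is the line along which they close (so a half turn about z gives the same grasp; the last joint's range is limited). The gripper opens to 85 mm and grips with 20 to 120 N. Pads are 22 mm wide; open, the fingers measure 114 mm over their backs; the gripper's body (76 mm by 85 mm) begins 54 mm behind the grasp point. The pads swing forward as they close: fully open they stand 13 mm farther back than shut.
Start: joints at [1.159, 0.314, -0.047, 1.21, 0, 1.571], TCP at [240.152, 549.838, 231.299] pointing down, gripper open.
Joint ranges: [-2.67, 2.67], [-0.69, 1.73], [-1.03, 1.25], [-2.08, 2.16], [-1.42, 1.45], [-3.14, 3.14]. Speed limits (rad/s): [2.39, 2.39, 3.01, 3.14, 3.14, 3.14].

INTERFACE

Orientations are given as a rotation vector (axis times angle).
In Python, from bench import r gives the robot as it stands. The module is installed in compiled form; this text tells all that it offers.
- The arm moves only by the tool send_rows, never from a script. Its argument "plan" is a list of rows, each a list of 4 numbers: the shift along the tool's x, y, z in units of 60 mm (1.0 is 60 mm), then the turn about the tool's z in degrees. In form: [[x, y, z, turn], ...]. A call has 1 to 8 rows; each row shifts and turns the commanded pose from where the row before left it, along the tool's axes as they then stand; what a row does not reach is not made up. A row lasts 1/8 s, in which the tool goes at most 62.5 mm and 10.7 degrees, less where a joint would pass 70% of its speed; a pose out of reach is approached as far as the arm can. A call is refused whole if a number of a shift passes 1 or a number of a turn 10.7, either way. A call with a gripper value outside its range is refused whole. "gripper" is the closure, from 0 (fully open) to 1 (shut), set as the call begins (left out, the last holds). The fingers move at their own pace and stop on an object; "newtons" is the grip in N (left out, the last holds). Time passes only in rows, so rows that do not move let the fingers close. It gives the time, the measured TCP pose, the force, the opening and the grip force at its end, in the units of the state.
- r.state(): the state, without advancing time (a new reading comes with each control period).
- r.capture(name): name is "scene" or "side" or "wrist"; returns (picture, depth): 400x640x3 uint8, red, green, blue; 400x640 float32, mm along the optical axis (not along the pixel's ray), 0 where there is no reading.
- r.camera_model(name): a dict with "K" (3x3 intrinsics, pixels), "dist_coeffs" ([k1, k2, p1, p2, k3] as OpenCV has them; the pictures are not rectified), "view" (4x4, takes a point from world to camera coordinates). Camera axes: x right, y up, looking along -z (the intrinsics and any distortion apply to the point x, -y, -z); pixel columns grow to the right and rows downward; lengths in mm; the calibration is good to about 2 mm. A picture is of the moment at which its call begins: read the wrist's pose just before it. camera_model takes no time and is no camera call; for the wrist camera it gives the pose at the moment of the call.
- r.sign_off(): hands the job in; it is judged then, once.
The state is a dict: "t": time; "joint_pos": joint angles; "joint_velocities": joint speeds; "tau": joint torques, N m; "eef_pos": TCP position; "orientation": TCP orientation; "contact_force": force on the tool from outside, world axes, zero at the start; "wrist_torque": the same for the moment, N m; "opening": finger opening in mm; "grip_force": force on a finger pad.
Only numpy, scipy, OpenCV 4.12 (cv2) and the standard library are available. Lean on these libraries where they do the work, as an engineer would, in place of code of your own. Each camera call takes 0.05 s, during which the arm holds its last target. There are 200 camera calls.

TASK

Clear the small steel caddy out of the wooden sample frame by hanging it by its handle on the hook stand, and let it hang there by itself. Then take the oblong sample board, carry it over the sample rack without disturbing anything else on the table, and hold it level just above the frame's pocket (about a finger's breadth over the rim), lined up to drop straight in but not touching, so that the fit can be checked; finish while still gripping it there, without lowering it in or letting go.

Things in the scene. Friction and masses are not known exactly. Their poses are not given: they have to be found in the camera images.
- frame: Fixed wooden display frame lying on the table, 150 (x) x 100 (y) x 20 mm high, with an oblong pocket 120 (x) x 70 (y) mm, 12 mm deep (pocket floor 8 mm above the table). Origin: centre of the underside; x along the long side, z up.
- frame_mouth (a point): Centre of the frame's pocket at the height of the rim's top, 20 mm above the frame's underside.
- caddy: Loose open steel box, 0.15-0.23 kg, 96 (x) x 56 (y) x 60 mm high, standing in the frame's pocket, long side along the frame's. A rigid arched handle of 6 mm wire in its xz plane joins its short sides; the wooden grip block on the handle's crown is 36 (x) x 20 (y) x 45 mm high, 127 to 172 mm above the underside: grip it from above across its 20 mm. Origin: centre of the underside, z up.
- caddy_crown (a point): Centre of the handle's crown bar (straight for 28 mm along the caddy's x), 125 mm above the caddy's underside, 62 mm clear above the box rim. This bar lies across the hook's prong when hung.
- caddy_grip (a point): Centre of the caddy's wooden grip block, 150 mm above the caddy's underside.
- hook: Fixed hook stand: round foot 110 mm across, 12 mm high; post 14 mm thick, 202 mm high. At its top an 8 mm round prong points along the stand's -x (towards the robot), level 28 to 62 mm before the post's axis, then turned up to a tip 85 mm out, 215 mm high. The handle passes over the tip, caddy x square to the prong, and is lowered on the level part. Origin: centre of the foot's underside.
- hook_seat (a point): Middle of the level part of the prong, on its upper side: 45 mm in front of the post's axis, 194 mm high.
- board: The oblong sample board: loose cork block, 0.07-0.14 kg, 110 (x) x 60 (y) x 30 mm thick, flat on the table; gripped from above across its 60 mm. Origin: centre of the underside, x along the long side, z up. Two other cork boards of other shapes lie near it and are left alone.
- disc_board: Loose round cork sample 76 mm across, 30 mm thick; not needed. Origin: centre of the underside.
- square_board: Loose square cork sample 62 x 62 x 30 mm; not needed. Origin: centre of the underside.
- rack: Fixed sample rack between the boards and the frame: wooden foot 220 (x) x 60 (y) mm carrying upright sample panels up to 147 mm high. Origin: centre of the underside.
- bottle_a: Loose amber glass bottle, 34 mm across, 90 mm high; leave it. Origin: centre of the underside.
- bottle_b: Loose clear glass bottle with a paper label, 34 mm across, 100 mm high; leave it. Origin: centre of the underside.
- bottle_c: Loose amber glass bottle, 32 mm across, 80 mm high; leave it. Origin: centre of the underside.
- bowl: Loose green glass bowl, 96 mm across, 50 mm high; leave it. Origin: centre of the underside.

How it is judged:
By the outcome, as a careful person would: the job done as asked, in the order asked, and still so for the second after the job is handed in, while the arm keeps its last pose, push and grip.
It also fails if it takes over 61 s, if anything falls off the work surface, if the arm or the gripper's body presses on something with over 40 N, if the wrist force passes 120 N, or if a joint passes its speed limit or range.

## Working session

There is one attempt and no reset: what is moved stays moved. The work goes in short steps, Python scripts to look and compute and a tool call to move; the robot and the scene stay as the last step left them, time stands still between calls to the robot, and variables do not carry over. Pictures are saved under pics/ and viewed, at most 10 in all, crops included, and the job is handed in when it is done.

Besides the shell and the picture viewer there is one more tool, called after "Emit:" as name([rows], argument=value, ...), one row to a line, values as JSON. send_rows: Moves the arm, as the interface text tells. Its arguments: {"type":"object","properties":{"plan":{"type":"array","items":{"type":"array","items":{"type":"number"}}},"gripper":{"type":"number"},"newtons":{"type":"number"}},"required":["plan"]}

```bash
mkdir -p pics; cat > h.py <<'E'
import numpy as np, cv2
from bench import r
def cap(n,save=None):
    m=r.camera_model(n); p,d=r.capture(n)
    if save: cv2.imwrite('pics/'+save,p[:,:,::-1])
    return p,d,m
def world(m,d,uv):
    # pixels (N,2) with depth -> world
    uv=np.asarray(uv,float).reshape(-1,2)
    K=np.array(m['K']);D=np.array(m['dist_coeffs'])
    n=cv2.undistortPoints(uv.reshape(-1,1,2),K,D).reshape(-1,2)
    z=d[uv[:,1].astype(int),uv[:,0].astype(int)]
    c=np.c_[n[:,0]*z,-n[:,1]*z,-z,np.ones(len(z))]
    return (np.linalg.inv(np.array(m['view']))@c.T).T[:,:3]
def cloud(m,d):
    v,u=np.nonzero(d>0); return world(m,d,np.c_[u,v]),u,v
E
python3 - <<'E'
from h import *
for n in ('scene','side'):
    p,d,m=cap(n,n+'0.png'); np.savez(n+'0.npz',p=p,d=d,K=m['K'],D=m['dist_coeffs'],V=m['view'])
    print(n,np.round(np.linalg.inv(m['view']),2).tolist(),(d>0).mean())
print(r.state())
E
```

```text
scene [[-0.49, -0.62, 0.61, 1217.81], [0.87, -0.34, 0.35, 396.71], [-0.01, 0.7, 0.71, 886.87], [0.0, 0.0, 0.0, 1.0]] 0.9958828125
side [[0.98, 0.14, -0.17, 427.34], [-0.22, 0.69, -0.69, -627.22], [0.02, 0.71, 0.7, 788.17], [0.0, 0.0, 0.0, 1.0]] 0.99599609375
{'t': 0.1, 'joint_pos': array([ 1.15898719e+00,  3.14136631e-01, -4.79322335e-02,  1.21020415e+00,
       -2.12925268e-05,  1.57080324e+00]), 'joint_velocities': array([-0.00064907, -0.0005585 ,  0.00258648, -0.0008264 , -0.00134295,
        0.00121914]), 'tau': array([ 8.40761477e-04, -5.40766132e+01,  3.40542340e+01,  1.11618207e-02,
        4.21878417e-05,  1.03551838e-05]), 'eef_pos': array([239.96858493, 549.38141815, 230.55251885]), 'orientation': array([-6.42260078e-01, -3.07495289e+00,  2.27721937e-03]), 'contact_force': array([0.32878719, 0.27445151, 0.05978926]), 'wrist_torque': array([-0.03586716,  0.00616874, -0.01991094]), 'grip_force': 0.0, 'opening': 85.58406825720107}
```

View pics/scene0.png

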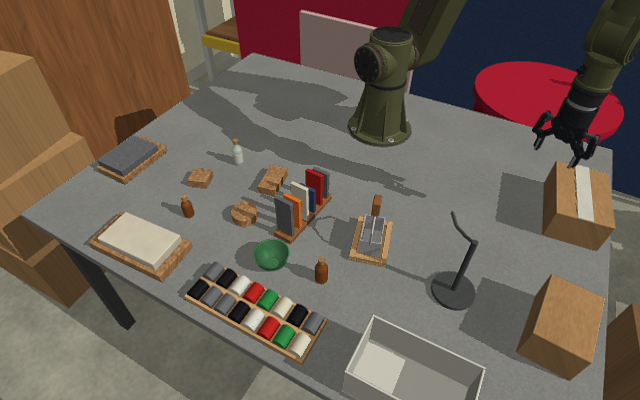

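View pics/side0.png

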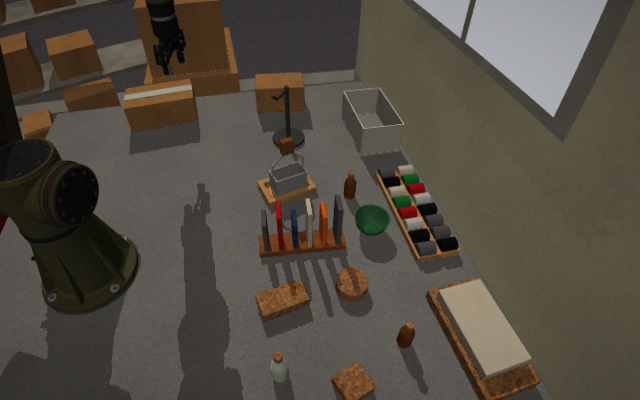

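The scene shows the frame and caddy at (372,235), grip block at (377,205), hook foot at (453,290) with its prong tip at (453,213), the rack at (303,210) and the board at (273,180). The side view has the frame at (287,187), grip at (287,146) and board at (283,300).

```bash
cat > a.py <<'E'
from h import *
P=[]
for n in ('scene','side'):
    z=np.load(n+'0.npz'); m=dict(K=z['K'],dist_coeffs=z['D'],view=z['V'])
    X,u,v=cloud(m,z['d']); P.append((X,u,v,z['p']))
    def roi(name,u0,u1,v0,v1,zl,zh):
        k=(u>=u0)&(u<=u1)&(v>=v0)&(v<=v1)&(X[:,2]>zl)&(X[:,2]<zh)
        Q=X[k]
        if len(Q)<4: print(n,name,len(Q));return
        (c,s,a)=cv2.minAreaRect(Q[:,:2].astype(np.float32))
        print(n,name,len(Q),'rect',np.round(c,1),np.round(s,1),round(a,1),'z',np.round(np.percentile(Q[:,2],[2,50,98]),1),'mean',np.round(Q.mean(0),1))
    if n=='scene':
        roi('table',200,215,280,300,-50,50)
        roi('board',255,292,160,200,24,36)
        roi('rimtop',345,400,210,270,14,25)
        roi('grip',365,390,190,218,125,200)
        roi('foot',425,480,265,312,6,18)
        roi('post',440,485,205,290,100,190)
        roi('tip',440,485,205,290,190,240)
        roi('rack',270,335,160,240,40,170)
        roi('caddyrim',355,390,205,262,50,75)
    else:
        roi('table',150,180,290,310,-50,50)
        roi('board',252,315,275,322,24,36)
        roi('rimtop',252,322,165,207,14,25)
        roi('grip',275,298,132,158,125,200)
        roi('foot',268,308,125,150,6,18)
        roi('post',265,295,80,140,100,190)
        roi('tip',265,295,80,140,190,240)
        roi('rack',255,350,190,260,40,170)
        roi('caddyrim',262,312,150,200,50,75)
E
python3 a.py
```

```text
scene table 334 rect [883.9 -90.5] [71.8 40.4] 34.2 z [18.7 36.5 41.9] mean [886.7 -89.1  33.5]
scene board 468 rect [ 458.7 -179.1] [113.7  61.3] 10.8 z [25.3 29.7 33.4] mean [ 462.  -177.4   29.6]
scene rimtop 743 rect [529.3 195.2] [153.5 100.3] 14.8 z [14.5 19.8 24. ] mean [544.8 200.1  19.6]
scene grip 180 rect [534.8 196. ] [39.5 19.9] 15.9 z [132.6 174.6 181.8] mean [543.6 198.6 166.8]
scene foot 1233 rect [573.9 440.6] [108.9 110.8] 28.8 z [ 8.4 12.7 15.9] mean [578.5 440.6  12.6]
scene post 184 rect [559.6 415.3] [70.8 13.9] 58.9 z [102.  151.6 189.6] mean [575.4 437.4 149.1]
scene tip 168 rect [550.7 407.1] [93.9 15.4] 55.6 z [190.6 196.5 213.7] mean [552.4 410.7 198.5]
scene rack 1883 rect [562.8 -22.3] [ 56.5 254.4] 85.5 z [ 43.  104.4 146.4] mean [554.8 -14.1  99.7]
scene caddyrim 265 rect [534.  195.9] [100.3  56.1] 15.2 z [50.4 63.6 70.1] mean [540.9 197.9  62.1]
side table 650 rect [ 190.5 -119.2] [55.4 82.8] 80.1 z [-2.   0.6  3.5] mean [ 190.9 -119.8    0.5]
side board 1208 rect [ 458.  -181.2] [111.9  61.3] 10.0 z [26.4 30.3 33.2] mean [ 457.8 -183.2   30.3]
side rimtop 580 rect [528.5 193.1] [150.8 105.6] 14.9 z [14.5 19.9 24.2] mean [522.2 170.9  19.7]
side grip 249 rect [534.1 191.5] [49.7 23.4] 11.6 z [129.3 164.4 181.7] mean [533.7 186.9 162. ]
side foot 341 rect [576.  440.2] [103.4 108. ] 76.0 z [ 7.5 12.3 15.8] mean [577.  441.1  12.2]
side post 350 rect [543.3 438.1] [492.9 112.9] 79.9 z [100.1 103.4 183.9] mean [574.8 535.7 123.4]
side tip 78 rect [550.8 405.5] [96.7 13.7] 53.5 z [191.5 197.1 215.1] mean [554.  411.2 199.2]
side rack 1511 rect [534.3 -23.1] [ 57.  192.1] 84.1 z [ 42.6 106.8 147.2] mean [542.7 -35.  101.5]
side caddyrim 391 rect [534.5 193.3] [98.5 61.1] 14.6 z [50.4 61.4 70.1] mean [536.  191.2  61. ]
```

```bash
cat >> h.py <<'E'
def pose():
    s=r.state(); R=cv2.Rodrigues(np.array(s['orientation']))[0]
    return np.array(s['eef_pos']),R,s
def yaw(R): return np.degrees(np.arctan2(R[1,1],R[0,1]))   # heading of tool y
def rows(tgts,p=None,y=None):
    """tgts: (x,y,z,yaw,n) list; tool down assumed. prints rows"""
    p0,R,_=pose(); p=p0 if p is None else np.array(p,float); y=yaw(R) if y is None else y
    print('at',p.round(1),round(y,1),'toolz',R[:,2].round(3)); out=[]
    for *t,ty,n in tgts:
        for i in range(n):
            k=n-i; d=(np.array(t)-p)/k; dy=(ty-y)/k
            a=np.radians(y); ey=np.array([np.cos(a),np.sin(a),0]); ez=np.array([0,0,-1.]); ex=np.cross(ey,ez)
            q=[round(float(v)/60,2) for v in (d@ex,d@ey,d@ez)]; tt=round(-dy,1)
            p=p+60*(q[0]*ex+q[1]*ey+q[2]*ez); y-=tt; out.append(q+[tt])
    print(out,'end',p.round(1),round(y,1))
E
python3 -c "
from h import *
rows([(534,194.5,232,105,9)])"
```

```text
at [240.  549.4 230.6] 66.4 toolz [-0.001 -0.001 -1.   ]
[[-0.76, -0.38, -0.0, np.float64(-4.3)], [-0.73, -0.44, -0.0, np.float64(-4.3)], [-0.7, -0.49, -0.0, np.float64(-4.3)], [-0.66, -0.55, -0.0, np.float64(-4.3)], [-0.61, -0.59, -0.0, np.float64(-4.3)], [-0.57, -0.64, -0.01, np.float64(-4.3)], [-0.52, -0.68, -0.0, np.float64(-4.3)], [-0.46, -0.71, -0.01, np.float64(-4.2)], [-0.41, -0.75, -0.0, np.float64(-4.3)]] end [533.7 194.5 231.8] 105.0
```

Emit:
send_rows([
  [-0.76,-0.38,0,-4.3],
  [-0.73,-0.44,0,-4.3],
  [-0.7,-0.49,0,-4.3],
  [-0.66,-0.55,0,-4.3],
  [-0.61,-0.59,0,-4.3],
  [-0.57,-0.64,0,-4.3],
  [-0.52,-0.68,0,-4.3],
  [-0.46,-0.71,0,-4.3],
], gripper=0)

```text
t: 1.1
eef_pos: [502.1, 233.1, 231.0]
orientation: [0.3, -3.127, 0.0]
contact_force: [0.5, 0.5, 0.0]
opening: 85.7
grip_force: 0.0
```

Emit:
send_rows([
  [-0.41,-0.75,0,-4.3],
  [0,0,0,0],
  [0,0,0,0],
])

```text
t: 1.48
eef_pos: [533.5, 195.0, 230.9]
orientation: [0.411, -3.113, -0.0]
contact_force: [-0.4, -0.5, 0.0]
opening: 85.4
grip_force: 0.0
```

```bash
python3 - <<'E'
from h import *
p,d,m=cap('wrist','w1.png')
X,u,v=cloud(m,d); 
for lo,hi in((170,190),(60,76),(15,24)):
    k=(X[:,2]>lo)&(X[:,2]<hi)&(np.hypot(X[:,0]-534,X[:,1]-194)<95)
    print(lo,k.sum(), cv2.minAreaRect(X[k][:,:2].astype(np.float32)) if k.sum()>4 else 0, np.median(X[k],0) if k.sum() else 0)
rows([(534.3,194.5,147,105,4)])
E
```

```text
170 1611 ((533.4923706054688, 193.78907775878906), (36.032371520996094, 19.974992752075195), 15.257292747497559) [531.12429817 193.31869178 180.44075184]
60 995 ((533.0103149414062, 193.87515258789062), (97.67422485351562, 56.0804328918457), 15.146312713623047) [524.05429041 186.91255862  68.46359707]
15 4736 ((528.4746704101562, 193.23751831054688), (149.6025848388672, 100.41291046142578), 14.710667610168457) [505.84072213 178.90053589  20.71219055]
at [533.3 195.5 231. ] 105.1 toolz [-0.001  0.    -1.   ]
[[-0.0, -0.01, 0.35, np.float64(0.0)], [-0.0, -0.0, 0.35, np.float64(0.0)], [-0.01, -0.01, 0.35, np.float64(0.1)], [-0.0, -0.0, 0.35, np.float64(0.0)]] end [534.2 194.5 147. ] 105.0
```

View pics/w1.png

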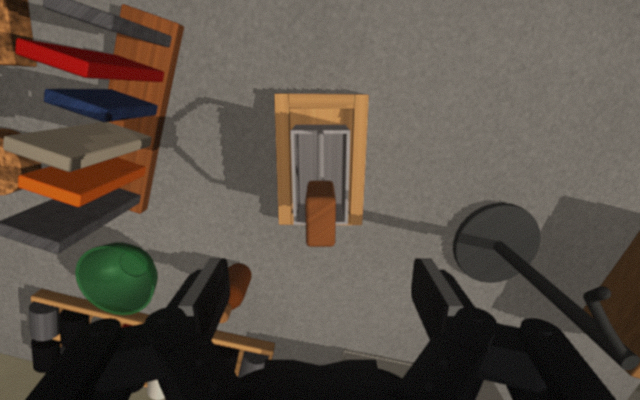

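The grip block is at (321,215) and the frame at (322,160). The wrist depth puts the grip at (533.5,193.8) and the frame at (528.5,193.3) with a yaw of 14.9°. Next I descend and close.

Emit:
send_rows([
  [0,-0.03,0.35,0],
  [0,0,0.35,0],
  [0,0,0.35,0],
  [0,0,0.35,0],
  [0,0,0,0],
])

```text
t: 2.15
eef_pos: [532.3, 194.0, 145.8]
orientation: [0.415, -3.11, 0.001]
contact_force: [-0.4, 0.2, -0.1]
opening: 85.3
grip_force: 0.0
```

Emit:
send_rows([
  [0,0,0,0],
  [0,0,0,0],
  [0,0,0,0],
  [0,0,0,0],
  [0,0,0,0],
  [0,0,0,0],
  [0,0,0,0],
  [0,0,0,0],
], gripper=1, newtons=50)

```text
t: 3.15
eef_pos: [534.8, 193.6, 147.9]
orientation: [-0.413, 3.113, 0.001]
contact_force: [-1.4, 2.3, 5.4]
opening: 19.5
grip_force: 49.8
```

Emit:
send_rows([
  [0,0,-0.25,0],
  [0,0,-0.5,0],
  [0,0,-0.5,0],
  [0,0,-0.5,0],
  [0,0,0,0],
  [0,0,0,0],
])

```text
t: 3.9
eef_pos: [534.0, 193.0, 251.4]
orientation: [0.413, -3.113, 0.001]
contact_force: [-0.9, -0.1, -2.2]
opening: 19.2
grip_force: 49.1
```

```bash
python3 - <<'E'
from h import *
p,d,m=cap('wrist','w2.png'); P,R,s=pose()
X,u,v=cloud(m,d)
print(s['contact_force'],s['opening'],s['grip_force'])
q=R.T@(X-P).T
def sh(n,k):
    if k.sum()>4: print(n,k.sum(),cv2.minAreaRect(X[k][:,:2].astype(np.float32)),np.percentile(X[k],[2,50,98],axis=0).round(1).tolist())
near=np.hypot(X[:,0]-P[0],X[:,1]-P[1])<75
sh('rim',near&(abs(q[2]-(139-60))<8)&(abs(q[1])<40))
z=X[:,2]; h=np.hypot(X[:,0]-574,X[:,1]-440)<100
sh('foot',h&(z>8)&(z<17)); sh('prong',h&(z>189)&(z<225))
for n in('scene','side'):
    p,d,m=cap(n); X,u,v=cloud(m,d); q=R.T@(X-P).T
    sh(n+' box',(abs(q[0])<70)&(abs(q[1])<45)&(q[2]>70)&(q[2]<150))
E
```

```text
[-0.54528332  0.20014818 -2.36406763] 19.315919406049137 49.110451340675354
rim 1548 ((527.6439208984375, 190.7574462890625), (87.71159362792969, 56.19380569458008), 15.059473037719727) [[481.3, 155.1, 164.8], [509.1, 180.6, 172.2], [566.6, 225.2, 173.8]]
foot 4406 ((573.1040649414062, 437.5150451660156), (109.1463394165039, 107.91179656982422), 21.15976905822754) [[523.1, 387.2, 10.5], [567.1, 431.9, 13.0], [621.9, 485.9, 14.5]]
prong 1269 ((549.325927734375, 405.8373107910156), (97.18185424804688, 14.450994491577148), 52.648136138916016) [[519.0, 368.0, 190.7], [557.8, 417.0, 197.2], [579.0, 442.8, 215.2]]
scene box 919 ((533.4356689453125, 194.17666625976562), (100.22467803955078, 56.1593017578125), 15.21864128112793) [[482.3, 159.7, 112.6], [522.7, 194.6, 140.7], [585.3, 231.3, 172.8]]
side box 1139 ((532.9173583984375, 191.1982421875), (98.40225219726562, 61.227073669433594), 15.187360763549805) [[482.4, 153.4, 113.1], [533.0, 174.2, 148.8], [583.3, 227.3, 172.9]]
```

View pics/w2.png

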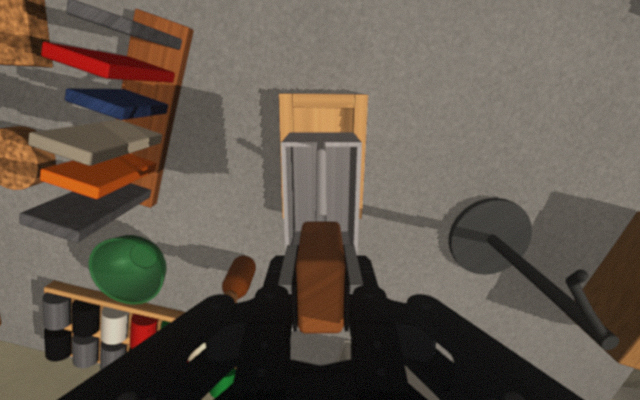

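The caddy is lifted level, with its box under the gripper at (322,190). The hook foot is at (490,236) and the prong tip at (578,275). The prong heading works out at about 54.4°.

```bash
python3 -c "
from h import *
rows([(486.7,317.5,249,54.4,7),(547.8,402.9,249,54.4,6)])"
```

```text
at [533.6 192.9 250.8] 105.1 toolz [-0.002 -0.001 -1.   ]
[[0.03, 0.32, 0.0, np.float64(7.2)], [0.07, 0.31, 0.01, np.float64(7.3)], [0.11, 0.3, 0.0, np.float64(7.2)], [0.14, 0.28, 0.01, np.float64(7.3)], [0.18, 0.26, 0.0, np.float64(7.2)], [0.21, 0.23, 0.01, np.float64(7.3)], [0.24, 0.21, 0.0, np.float64(7.2)], [0.0, 0.29, 0.0, np.float64(0.0)], [0.0, 0.29, 0.0, np.float64(0.0)], [0.0, 0.29, 0.0, np.float64(0.0)], [0.0, 0.29, 0.0, np.float64(0.0)], [0.0, 0.3, 0.0, np.float64(0.0)], [0.0, 0.29, 0.0, np.float64(0.0)]] end [547.8 402.9 249. ] 54.4
```

Emit:
send_rows([
  [0.03,0.32,0.01,7.2],
  [0.07,0.31,0.01,7.3],
  [0.11,0.3,0,7.2],
  [0.14,0.28,0,7.3],
  [0.18,0.26,0,7.2],
  [0.21,0.23,0,7.3],
  [0.24,0.21,0,7.2],
  [0,0,0,0],
])

```text
t: 5.05
eef_pos: [486.7, 318.5, 250.0]
orientation: [-0.956, -2.991, 0.002]
contact_force: [-0.0, -0.3, -1.1]
opening: 19.5
grip_force: 49.1
```

```bash
python3 - <<'E'
from h import *
p,d,m=cap('wrist'); P,R,s=pose()
X,u,v=cloud(m,d);z=X[:,2]; h=np.hypot(X[:,0]-574,X[:,1]-440)<110
p2,d2,m2=cap('scene'); X2,_,_=cloud(m2,d2); p3,d3,m3=cap('side',); X3,_,_=cloud(m3,d3)
for n,A in(('w',X),('sc',X2),('si',X3)):
    k=(np.hypot(A[:,0]-550,A[:,1]-406)<60)&(A[:,2]>189)&(A[:,2]<222)
    k&=((A-P)@R)[:,1]>35
    print(n,k.sum(),cv2.minAreaRect(A[k][:,:2].astype(np.float32)) if k.sum()>5 else 0)
rows([(547.8,402.9,249,54.4,6)])
E
```

```text
w 1941 ((547.2750854492188, 407.7734680175781), (97.61012268066406, 14.6686429977417), 49.57440948486328)
sc 181 ((550.4306640625, 407.45849609375), (93.14799499511719, 14.665045738220215), 55.194122314453125)
si 79 ((548.8803100585938, 405.26513671875), (96.73633575439453, 14.240911483764648), 52.02922058105469)
at [487.5 317.2 250.5] 54.5 toolz [-0.001 -0.001 -1.   ]
[[0.0, 0.29, 0.0, np.float64(0.0)], [0.0, 0.29, 0.01, np.float64(0.0)], [0.0, 0.29, 0.0, np.float64(0.0)], [0.0, 0.29, 0.01, np.float64(0.0)], [0.01, 0.29, 0.0, np.float64(0.0)], [0.0, 0.3, 0.01, np.float64(0.1)]] end [548.  403.  248.7] 54.4
```

```bash
python3 - <<'E'
from h import *
P,R,s=pose()
for n in('wrist','scene','side'):
    p,d,m=cap(n); A,_,_=cloud(m,d)
    k=(np.hypot(A[:,0]-550,A[:,1]-406)<60)&(A[:,2]>188)&(A[:,2]<222)&(((A-P)@R)[:,1]>35)
    Q=A[k]; s_=(Q[:,:2]-[574,439.5])@[-np.cos(np.radians(54.4)),-np.sin(np.radians(54.4))]
    for a,b in((15,40),(40,65),(65,95)):
        q=Q[(s_>a)&(s_<b)]
        if len(q): print(n,a,b,len(q),q.mean(0).round(1),q[:,2].max().round(1))
    q=Q[(s_>15)]; L=cv2.fitLine(q[:,:2].astype(np.float32),cv2.DIST_L2,0,.01,.01).ravel(); print('dir',np.degrees(np.arctan2(L[1],L[0])),L[2:])
E
```

```text
wrist 15 40 461 [556.7 418.6 195. ] 199.4
wrist 40 65 404 [541.2 399.  193.9] 197.9
wrist 65 95 406 [524.2 378.1 208. ] 216.9
dir 51.3935 [541.4147  399.41174]
scene 15 40 38 [557.8 417.3 193.3] 198.1
scene 40 65 42 [541.4 396.2 193.4] 200.3
scene 65 95 42 [527.9 378.8 205.9] 215.9
dir 52.2039 [541.8539  396.77994]
side 15 40 19 [558.  417.  195.4] 200.9
side 40 65 13 [542.8 396.3 194.5] 197.1
side 65 95 18 [527.  376.3 206.2] 216.6
dir 52.360077 [542.8743 396.9541]
```

```bash
python3 -c "
from h import *
rows([(484.5,323.5,249,52,2),(547,404,249,52,5)])"
```

```text
at [487.8 317.2 251. ] 54.4 toolz [-0. -0. -1.]
[[0.05, 0.03, 0.02, np.float64(1.2)], [0.06, 0.02, 0.01, np.float64(1.2)], [0.0, 0.34, 0.0, np.float64(-0.0)], [0.0, 0.34, 0.0, np.float64(-0.0)], [0.0, 0.34, 0.0, np.float64(-0.0)], [0.0, 0.34, 0.0, np.float64(-0.0)], [0.0, 0.34, 0.0, np.float64(-0.0)]] end [547.  403.9 249.2] 52.0
```

Emit:
send_rows([
  [0.05,0.03,0.02,1.2],
  [0.06,0.02,0.01,1.2],
  [0,0.34,0,0],
  [0,0.34,0,0],
  [0,0.34,0,0],
  [0,0.34,0,0],
  [0,0.34,0,0],
  [0,0,0,0],
])

```text
t: 6.35
eef_pos: [547.1, 405.5, 248.5]
orientation: [-1.022, -2.97, 0.0]
contact_force: [-0.6, -0.9, -2.3]
opening: 19.0
grip_force: 49.7
```

```bash
python3 - <<'E'
from h import *
P,R,s=pose(); print(s['contact_force'],s['opening'])
ims=[]
for n,c in(('side',(285,110)),('scene',(450,230))):
    p,d,m=cap(n)
    cam=np.array(m['view'])@np.r_[P,1]; q=np.array(m['K'])@[cam[0],-cam[1],-cam[2]]; u,v=(q[:2]/q[2]).astype(int)
    u=np.clip(u,60,580);v=np.clip(v,60,340)
    ims.append(cv2.resize(p[v-60:v+60,u-60:u+60],(400,400),interpolation=cv2.INTER_CUBIC))
cv2.imwrite('pics/hang1.png',np.hstack(ims)[:,:,::-1])
rows([(547,404,208,52,6)])
E
```

```text
[-0.63469987 -0.91454367 -2.31571072] 18.975186945362136
at [546.4 404.4 248.9] 52.0 toolz [-0.001 -0.001 -1.   ]
[[-0.0, 0.0, 0.11, np.float64(0.0)], [-0.0, 0.0, 0.11, np.float64(0.0)], [-0.0, 0.0, 0.12, np.float64(0.0)], [-0.0, 0.0, 0.11, np.float64(0.0)], [-0.01, 0.0, 0.12, np.float64(0.0)], [-0.0, 0.0, 0.11, np.float64(0.0)]] end [546.8 404.  208.1] 52.0
```

View pics/hang1.png

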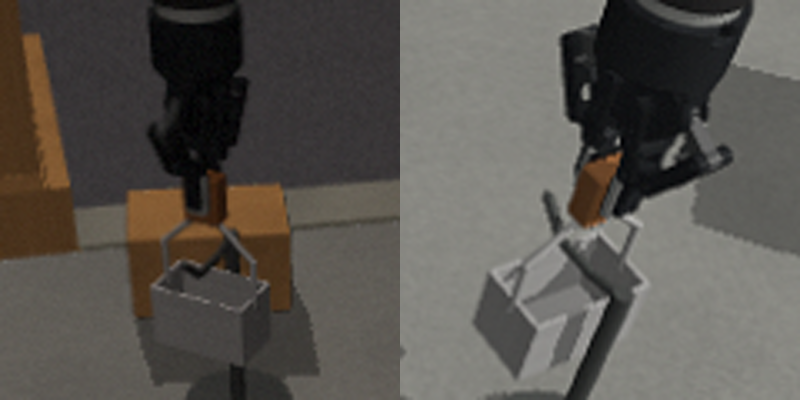

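The left view shows the prong passing under the handle crown around (210,240), with its tip sticking out in front. The right view agrees. Lowering now.

Emit:
send_rows([
  [0,0,0.15,0],
  [0,0,0.15,0],
  [0,0,0.15,0],
  [0,0,0.08,0],
  [0,0,0.03,0],
  [0,0,0.03,0],
  [0,0,0,0],
])

```text
t: 7.32
eef_pos: [546.9, 404.6, 214.0]
orientation: [1.023, 2.97, 0.0]
contact_force: [0.5, 0.2, -1.9]
opening: 19.1
grip_force: 49.7
```

Emit:
send_rows([
  [0,0,0.03,0],
  [0,0,0,0],
])

```text
t: 7.58
eef_pos: [546.7, 404.6, 212.0]
orientation: [-1.023, -2.97, 0.0]
contact_force: [-0.1, -0.0, -1.5]
opening: 19.3
grip_force: 49.7
```

Emit:
send_rows([
  [0,0,0.02,0],
  [0,0,0,0],
])

```text
t: 7.82
eef_pos: [546.9, 404.7, 211.3]
orientation: [1.023, 2.97, 0.001]
contact_force: [-0.8, 0.1, 1.5]
opening: 19.3
grip_force: 50.3
```

Emit:
send_rows([
  [0,0,0.02,0],
  [0,0,0,0],
])

```text
t: 8.07
eef_pos: [547.0, 404.7, 211.0]
orientation: [1.022, 2.97, 0.002]
contact_force: [-0.9, -1.4, 6.4]
opening: 19.2
grip_force: 51.1
```

Emit:
send_rows([
  [0,0,-0.02,0],
  [0,0,0,0],
  [0,0,0,0],
  [0,0,0,0],
], gripper=0.6)

```text
t: 8.57
eef_pos: [546.8, 404.5, 210.7]
orientation: [-1.023, -2.97, 0.0]
contact_force: [-0.9, 0.3, 0.3]
opening: 34.0
grip_force: 0.0
```

```bash
python3 - <<'E'
from h import *
P,R,s=pose(); print(s['contact_force'],s['opening'])
for n in('scene','side'):
    p,d,m=cap(n); A,_,_=cloud(m,d); q=(A-P)@R
    k=(abs(q[:,0])<70)&(abs(q[:,1])<45)&(q[:,2]>74)&(q[:,2]<150)&((q[:,1]<28))
    print(n,cv2.minAreaRect(q[k][:,:2].astype(np.float32)),np.percentile(A[k][:,2],[1,99]))
E
```

```text
[-0.89688446  0.25029268  0.32867165] 33.97208427961294
scene ((1.6190567016601562, -1.6272163391113281), (57.90792465209961, 101.7947998046875), 89.4018783569336) [ 72.57140365 133.77758421]
side ((-0.20709609985351562, -2.805265426635742), (61.64146041870117, 100.21990966796875), 89.80342102050781) [ 72.70860618 134.78027659]
```

Emit:
send_rows([
  [0,0,-0.1,0],
  [0,0,-0.3,0],
  [0,0,-0.4,0],
  [0,0,-0.4,0],
  [0,0,0,0],
])

```text
t: 9.3
eef_pos: [547.9, 405.3, 285.5]
orientation: [1.022, 2.968, 0.006]
contact_force: [0.4, -0.4, -0.3]
opening: 34.5
grip_force: 0.0
```

```bash
python3 - <<'E'
from h import *
P,R,s=pose(); print(s['contact_force'],s['opening'])
for n in('scene','side'):
    p,d,m=cap(n); A,_,_=cloud(m,d); q=(A-P)@R
    k=(abs(q[:,0])<70)&(abs(q[:,1])<45)&(A[:,2]>70)&(A[:,2]<137)&((q[:,1]<28))
    print(n,cv2.minAreaRect(q[k][:,:2].astype(np.float32)),np.percentile(A[k][:,2],[1,99]))
rows([(535,194,280,85,4),(470,-135,240,100.3,7)])
E
```

```text
[ 0.40347674 -0.41478523 -0.25970541] 34.47717363316382
scene ((1.9936180114746094, -3.3715248107910156), (101.30001831054688, 57.561119079589844), 0.6842077970504761) [ 72.41166021 133.80657762]
side ((0.6985969543457031, -4.440814971923828), (102.15885162353516, 61.70977020263672), 1.1797139644622803) [ 72.55099061 134.64126089]
at [546.9 404.6 282.5] 52.0 toolz [ 0.  0. -1.]
[[-0.5, -0.72, 0.01, np.float64(-8.2)], [-0.39, -0.79, 0.01, np.float64(-8.3)], [-0.28, -0.83, 0.01, np.float64(-8.2)], [-0.15, -0.87, 0.01, np.float64(-8.3)], [0.09, -0.79, 0.1, np.float64(-2.2)], [0.12, -0.79, 0.09, np.float64(-2.2)], [0.14, -0.79, 0.1, np.float64(-2.2)], [0.18, -0.78, 0.09, np.float64(-2.2)], [0.2, -0.77, 0.1, np.float64(-2.2)], [0.24, -0.76, 0.09, np.float64(-2.1)], [0.26, -0.76, 0.1, np.float64(-2.2)]] end [ 469.9 -135.3  239.9] 100.3
```

Emit:
send_rows([
  [-0.5,-0.72,0.01,-8.2],
  [-0.39,-0.79,0.01,-8.3],
  [-0.28,-0.83,0.01,-8.2],
  [-0.15,-0.87,0.01,-8.3],
  [0.1,-0.79,0.05,-2.2],
  [0.12,-0.79,0.05,-2.2],
  [0.14,-0.79,0.05,-2.2],
  [0.18,-0.78,0.05,-2.2],
], gripper=0)

```text
t: 10.4
eef_pos: [495.5, 4.4, 267.0]
orientation: [0.106, -3.138, 0.0]
contact_force: [0.2, 0.2, -0.1]
opening: 85.4
grip_force: 0.0
```

```bash
python3 -c "
from h import *
rows([(458.5,-180.5,225,100.3,5)])"
```

```text
at [495.5   4.4 267. ] 93.9 toolz [-0.002 -0.    -1.   ]
[[0.16, -0.61, 0.14, np.float64(-1.3)], [0.18, -0.6, 0.14, np.float64(-1.3)], [0.19, -0.6, 0.14, np.float64(-1.3)], [0.21, -0.59, 0.14, np.float64(-1.3)], [0.22, -0.59, 0.14, np.float64(-1.2)]] end [ 458.5 -180.5  225. ] 100.3
```

Emit:
send_rows([
  [0.16,-0.61,0.14,-1.3],
  [0.18,-0.6,0.14,-1.3],
  [0.19,-0.6,0.14,-1.3],
  [0.21,-0.59,0.14,-1.3],
  [0.22,-0.59,0.14,-1.2],
  [0,0,0,0],
  [0,0,0,0],
])

```text
t: 11.28
eef_pos: [459.0, -178.5, 225.7]
orientation: [0.278, -3.128, -0.002]
contact_force: [0.0, 1.3, 0.9]
opening: 85.4
grip_force: 0.0
```

```bash
python3 - <<'E'
from h import *
p,d,m=cap('wrist','w3.png'); P,R,s=pose()
X,u,v=cloud(m,d)
hsv=cv2.cvtColor(p,cv2.COLOR_RGB2HSV)
k=(X[:,2]>24)&(X[:,2]<36)&(np.hypot(X[:,0]-458,X[:,1]+180)<68)
print(k.sum(),cv2.minAreaRect(X[k][:,:2].astype(np.float32)))
k2=(X[:,2]>20)&(X[:,2]<60)&(np.hypot(X[:,0]-458,X[:,1]+180)<110)
q=(X[k2]-P)@R; print('y extents around board', np.histogram(q[:,1],bins=range(-110,111,10)))
E
```

```text
5433 ((458.15423583984375, -181.44635009765625), (109.4242935180664, 60.20329284667969), 10.378172874450684)
y extents around board (array([  0,   0,   0,   0,   0,   0,   0, 263, 922, 909, 925, 888, 925,
       602,   0,   0,   0,   0,   0,   0,   0,   0]), array([-110, -100,  -90,  -80,  -70,  -60,  -50,  -40,  -30,  -20,  -10,
          0,   10,   20,   30,   40,   50,   60,   70,   80,   90,  100,
        110]))
```

View pics/w3.png

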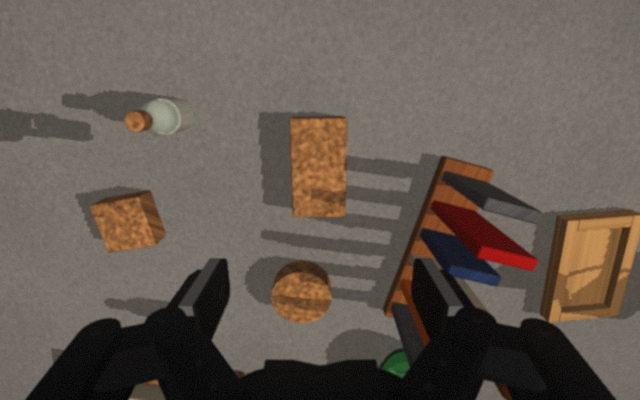

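The board is at (318,167), with the square at (128,220), the disc at (302,292), bottle b at (165,117) and the rack foot edge near (430,200). All are clear of the fingers. The board measures (458.2,-181.4) with yaw 10.4°.

```bash
python3 - <<'E'
from h import *
print(r.tcp_to_grasp)
P,R,s=pose()
for n in('scene','side'):
    z=np.load(n+'0.npz'); m=dict(K=z['K'],dist_coeffs=z['D'],view=z['V']); A,_,_=cloud(m,z['d'])
    q=(A-[458.2,-181.4,0])@R
    k=(A[:,2]>45)&(A[:,2]<160)&(abs(q[:,0])<75)&(abs(q[:,1])<140); print(n,k.sum(),q[k][:,:2].min(0) if k.any() else'',abs(q[k][:,1]).min() if k.any() else '')
rows([(458.2,-181.4,40,100.4,5)])
E
```

```text
-18.700000000000003
scene 68 [ -74.99182371 -139.71602592] 129.31016234565016
side 163 [-74.82231098 123.28077128] 123.28077127565878
at [ 459.4 -178.2  226.1] 100.2 toolz [-0.001  0.001 -1.   ]
[[0.01, -0.01, 0.62, np.float64(-0.0)], [0.0, -0.01, 0.62, np.float64(-0.0)], [0.01, -0.01, 0.62, np.float64(-0.1)], [0.0, -0.01, 0.62, np.float64(-0.0)], [0.01, -0.01, 0.62, np.float64(-0.1)]] end [ 458.1 -181.5   40.1] 100.4
```

Emit:
send_rows([
  [0.01,-0.01,0.62,0],
  [0,-0.01,0.62,0],
  [0.01,-0.01,0.62,-0.1],
  [0,-0.01,0.62,0],
  [0.01,-0.01,0.4,-0.1],
  [0,0,0.2,0],
  [0,0,0.1,0],
  [0,0,0,0],
])

```text
t: 12.32
eef_pos: [458.8, -182.1, 36.1]
orientation: [-0.286, 3.128, -0.0]
contact_force: [0.2, -0.2, 0.1]
opening: 84.9
grip_force: 0.0
```

```bash
python3 - <<'E'
from h import *
P,R,s=pose(); print(s['contact_force'])
for n in('scene','side'):
    p,d,m=cap(n); A,u,v=cloud(m,d); q=(A-P)@R
    dark=p[v,u].max(1)<60
    k=dark&(abs(q[:,0])<9)&(abs(q[:,1])>36)&(abs(q[:,1])<62)&(A[:,2]>5)&(A[:,2]<100)
    for sg in(-1,1):
        kk=k&(sg*q[:,1]>0); print(n,sg,kk.sum(),np.percentile(A[kk][:,2],[0,5,50]).round(1) if kk.any() else '')
rows([(458.2,-181.4,0,100.4,3)])
E
```

```text
[ 0.19002189 -0.16697853  0.13415542]
scene -1 35 [50.7 54.8 74.5]
scene 1 34 [59.4 62.4 75.4]
side -1 11 [51.4 54.4 62.1]
side 1 0 
at [ 459.1 -182.4   36.6] 100.4 toolz [ 0.001 -0.001 -1.   ]
[[0.0, 0.01, 0.2, np.float64(0.0)], [0.01, 0.0, 0.2, np.float64(0.0)], [0.0, 0.01, 0.21, np.float64(0.0)]] end [ 458.3 -181.3   -0. ] 100.4
```

Open fingertips stand about 14 mm behind the TCP, and about 6 mm at 60 mm opening, so I go to a TCP z of about −2.

Emit:
send_rows([
  [0,0.01,0.2,0],
  [0.01,0,0.2,0],
  [0,0,0.16,0],
  [0,0,0.08,0],
  [0,0,0,0],
])

```text
t: 13.05
eef_pos: [457.2, -181.6, -3.2]
orientation: [0.285, -3.128, -0.001]
contact_force: [0.1, -0.1, -0.2]
opening: 85.6
grip_force: 0.0
```

Emit:
send_rows([
  [0,0,0,0],
  [0,0,0,0],
  [0,0,0,0],
  [0,0,0,0],
  [0,0,0,0],
], gripper=1, newtons=40)

```text
t: 13.68
eef_pos: [458.1, -181.9, -2.2]
orientation: [-0.285, 3.128, -0.001]
contact_force: [0.4, -0.0, 6.0]
opening: 59.3
grip_force: 44.2
```

Emit:
send_rows([
  [0,0,-0.1,0],
  [0,0,-0.3,0],
  [0,0,-0.5,0],
  [0,0,-0.8,0],
  [0,0,-0.8,0],
  [0,0,-0.8,0],
  [0,0,-0.5,0],
  [0,0,0,0],
])

```text
t: 14.68
eef_pos: [458.9, -182.3, 227.6]
orientation: [-0.284, 3.125, -0.003]
contact_force: [0.1, -0.4, -1.8]
opening: 59.6
grip_force: 43.7
```

```bash
python3 - <<'E'
from h import *
P,R,s=pose(); print(s['contact_force'],s['opening'],s['grip_force'])
for n in('scene','side','wrist'):
    p,d,m=cap(n,'w4.png' if n=='wrist' else None); A,u,v=cloud(m,d); q=(A-P)@R
    k=(abs(q[:,0])<70)&(abs(q[:,1])<40)&(q[:,2]>-45)&(q[:,2]<30)&(p[v,u,0].astype(int)>p[v,u,2]+25)
    Q=q[k]; print(n,k.sum(),cv2.minAreaRect(Q[:,:2].astype(np.float32)) if k.sum()>4 else'', np.percentile(Q,[2,98],axis=0).round(1).tolist() if k.any() else '')
rows([(470,-80,250,102,3),(528.5,193.3,250,104.9,6)])
E
```

```text
[ 0.0807826  -0.36700093 -1.75057536] 59.60680333153623 43.690393567085266
scene 602 ((-4.991783142089844, 0.7639293670654297), (62.955223083496094, 108.8862533569336), 89.61288452148438) [[-57.1, -27.9, -34.6], [40.4, 30.9, -5.7]]
side 1411 ((0.589630126953125, 0.3459758758544922), (110.26353454589844, 62.6989860534668), 0.3703388571739197) [[-52.6, -30.1, -33.1], [55.1, 27.1, -4.6]]
wrist 30568 ((11.070960998535156, 0.16553497314453125), (92.19132995605469, 70.89331817626953), 0.5623819231987) [[-27.3, -28.6, -31.1], [56.6, 28.1, -13.5]]
at [ 456.6 -181.4  223.8] 100.4 toolz [-0.002  0.001 -1.   ]
[[-0.17, 0.54, -0.15, np.float64(-0.5)], [-0.18, 0.54, -0.14, np.float64(-0.5)], [-0.19, 0.54, -0.15, np.float64(-0.6)], [-0.32, 0.71, 0.0, np.float64(-0.5)], [-0.32, 0.71, 0.0, np.float64(-0.5)], [-0.33, 0.7, 0.0, np.float64(-0.5)], [-0.33, 0.7, 0.0, np.float64(-0.5)], [-0.34, 0.69, 0.0, np.float64(-0.4)], [-0.35, 0.7, 0.0, np.float64(-0.5)]] end [528.4 193.4 250.2] 104.9
```

View pics/w4.png

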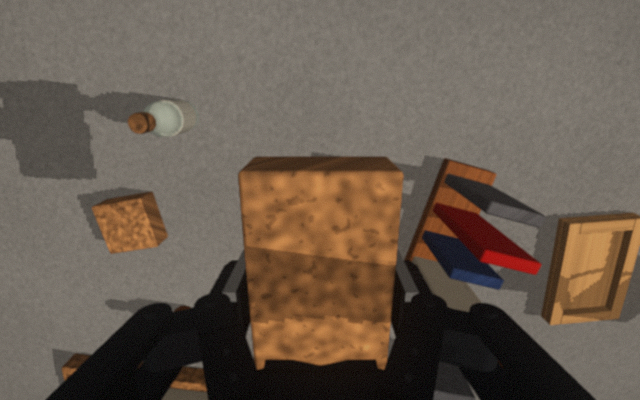

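The board is held square, filling (245-400, 160-365), and the other objects are undisturbed. Carrying it over the rack.

Emit:
send_rows([
  [-0.17,0.54,-0.15,-0.5],
  [-0.18,0.54,-0.15,-0.5],
  [-0.19,0.54,-0.15,-0.6],
  [-0.32,0.71,0,-0.5],
  [-0.32,0.71,0,-0.5],
  [-0.33,0.7,0,-0.5],
  [-0.33,0.7,0,-0.5],
  [-0.34,0.69,0,-0.4],
])

```text
t: 15.82
eef_pos: [518.6, 148.4, 250.1]
orientation: [0.394, -3.113, 0.001]
contact_force: [1.0, -0.5, -1.5]
opening: 59.4
grip_force: 43.7
```

Emit:
send_rows([
  [-0.35,0.7,0,-0.5],
  [0,0,0,0],
  [0,0,0,0],
])

```text
t: 16.2
eef_pos: [528.4, 192.6, 250.5]
orientation: [0.408, -3.112, 0.002]
contact_force: [-0.2, -0.3, -1.2]
opening: 59.2
grip_force: 43.9
```

```bash
cat > b.py <<'E'
from h import *
P,R,s=pose(); p,d,m=cap('wrist'); X,u,v=cloud(m,d); q=(X-P)@R
c=p[v,u,0].astype(int)>p[v,u,2]+25
k=c&(q[:,2]>-38)&(q[:,2]<-27)&(abs(q[:,0])<65)&(abs(q[:,1])<28)
Q=q[k]; a=np.linalg.lstsq(np.c_[Q[:,:2],np.ones(len(Q))],Q[:,2],rcond=None)[0]
print('board top slope deg x,y',np.degrees(a[:2]),'z0',a[2],'xmax',np.percentile(Q[:,0],99.7),'y',np.percentile(Q[:,1],[.3,99.7]))
e=Q[:,:2]
for n in('scene','side','wrist'):
    p,d,m=cap(n); A,u,v=cloud(m,d); q=(A-P)@R; c=p[v,u,0].astype(int)>p[v,u,2]+25
    k=c&(abs(q[:,0])<70)&(abs(q[:,1])<45)&(q[:,2]>-38)&(q[:,2]<8)
    if k.sum()>9: print(n,cv2.minAreaRect(A[k][:,:2].astype(np.float32)),np.percentile(A[k][:,2],[1,99]),np.percentile(q[k],[1,99],axis=0).round(1).tolist())
    k=c&(np.hypot(A[:,0]-528,A[:,1]-193)<95)&(A[:,2]>16)&(A[:,2]<24)
    if k.sum()>9: print(n,'rim',k.sum(),cv2.minAreaRect(A[k][:,:2].astype(np.float32)))
    k=(np.hypot(A[:,0]-547,A[:,1]-404)<60)&(A[:,2]>70)&(A[:,2]<137)
    if k.any(): print(n,'caddy',np.percentile(A[k],[2,98],axis=0).round(0).tolist())
print(P.round(1),yaw(R),s['contact_force'],s['opening'])
E
python3 b.py
```

```text
board top slope deg x,y [0.29442184 0.00134602] z0 -33.02606299093275 xmax 55.150331341515276 y [-27.83487292  27.79195426]
scene ((535.4170532226562, 194.85008239746094), (102.22885131835938, 59.9909782409668), 14.886164665222168) [255.75984121 285.75798936] [[-57.2, -28.7, -35.2], [40.3, 29.6, -5.4]]
scene rim 704 ((528.7496948242188, 195.03250122070312), (153.79171752929688, 100.28446197509766), 14.424206733703613)
scene caddy [[497.0, 358.0, 73.0], [597.0, 453.0, 134.0]]
side ((529.3980102539062, 189.13363647460938), (111.6283187866211, 61.52974319458008), 13.997413635253906) [257.01750345 286.81274689] [[-53.9, -33.7, -36.2], [55.0, 26.7, -6.4]]
side rim 606 ((528.5352172851562, 193.1150360107422), (150.88499450683594, 105.23406982421875), 14.566211700439453)
side caddy [[494.0, 351.0, 73.0], [599.0, 409.0, 118.0]]
wrist ((520.1119995117188, 188.97030639648438), (92.79957580566406, 70.88016510009766), 15.553167343139648) [262.56659242 286.05055296] [[-30.6, -31.0, -35.5], [54.8, 27.0, -11.9]]
wrist rim 2356 ((487.6341552734375, 182.62655639648438), (64.27507019042969, 100.25965118408203), 14.791478157043457)
wrist caddy [[494.0, 354.0, 75.0], [591.0, 449.0, 133.0]]
[528.4 192.6 250.5] 104.93036355526976 [-0.16357213 -0.31556874 -1.22281111] 59.221153835065195
```

Emit:
send_rows([
  [0,0.02,0.5,0.2],
  [0,0,0.7,0],
  [0,0,0.7,0],
  [0,0,0.7,0],
  [0,0,0.5,0],
  [0,0,0.2,0],
  [0,0,0,0],
  [0,0,0,0],
])

```text
t: 17.4
eef_pos: [530.3, 194.4, 55.8]
orientation: [-0.401, 3.114, 0.001]
contact_force: [-0.0, -0.6, -1.5]
opening: 59.8
grip_force: 43.9
```

```bash
python3 b.py; python3 -c "
from h import *
rows([(528.5,193.5,32.5,104.7,3)])"
```

```text
board top slope deg x,y [ 0.30840427 -0.01071598] z0 -33.02578614551583 xmax 55.14758547823929 y [-27.85281076  27.77814435]
scene ((545.4221801757812, 196.77813720703125), (83.38584899902344, 93.03153991699219), 89.12385559082031) [61.24717639 91.19932554] [[-57.7, -28.6, -35.3], [28.5, 30.9, -5.3]]
scene rim 498 ((533.5164794921875, 196.3555145263672), (145.5801239013672, 100.3140640258789), 14.819487571716309)
scene caddy [[497.0, 358.0, 73.0], [597.0, 453.0, 134.0]]
side ((531.3748779296875, 188.4626007080078), (111.08427429199219, 74.6895980834961), 13.628790855407715) [60.49374222 90.67607797] [[-54.0, -35.3, -35.0], [54.8, 28.4, -4.7]]
side rim 433 ((529.236572265625, 192.28439331054688), (150.4999237060547, 105.0316162109375), 14.537080764770508)
side caddy [[491.0, 397.0, 75.0], [509.0, 431.0, 134.0]]
wrist ((521.3932495117188, 190.9874267578125), (92.48695373535156, 72.41968536376953), 15.00465202331543) [65.94474994 89.80825828] [[-30.2, -30.0, -34.1], [55.4, 28.0, -10.3]]
wrist rim 7695 ((528.0784912109375, 192.5303955078125), (149.02951049804688, 100.41719818115234), 14.646688461303711)
wrist caddy [[541.0, 354.0, 73.0], [562.0, 371.0, 87.0]]
[530.3 194.4  55.8] 104.68728808224931 [-0.02049726 -0.55196007 -1.46641022] 59.77092969693983
at [529.9 194.5  55.4] 104.7 toolz [ 0.002  0.001 -1.   ]
[[0.01, -0.0, 0.13, np.float64(0.0)], [0.01, -0.01, 0.13, np.float64(0.0)], [0.01, -0.0, 0.12, np.float64(0.0)]] end [528.3 193.5  32.6] 104.7
```

Emit:
send_rows([
  [0.01,-0.01,0.13,0],
  [0.01,-0.01,0.13,0],
  [0,0,0.13,0],
  [0,0,0,0],
  [0,0,0,0],
  [0,0,0,0],
  [0,0,0,0],
])

```text
t: 18.48
eef_pos: [528.5, 192.9, 31.1]
orientation: [-0.402, 3.115, 0.0]
contact_force: [-0.2, -0.6, -0.9]
opening: 59.3
grip_force: 43.9
```

```bash
python3 - <<'E'
from h import *
print(np.mean([pose()[0] for _ in range(1)],0))
ims=[cap(n)[0] for n in('side','scene')]
P=[pose()[0],]
print(P,yaw(pose()[1]),r.state()['contact_force'])
a=cv2.resize(ims[0][60:260,200:360],(400,500)); b=cv2.resize(ims[1][140:340,330:490],(400,500))
cv2.imwrite('pics/fin.png',np.hstack([a,b])[:,:,::-1])
E
```

```text
[528.45034848 192.87611205  31.14392321]
[array([528.41925279, 192.8662642 ,  31.11359583])] 104.70607101477789 [-0.0989348  0.3253478 -0.4358177]
```

View pics/fin.png

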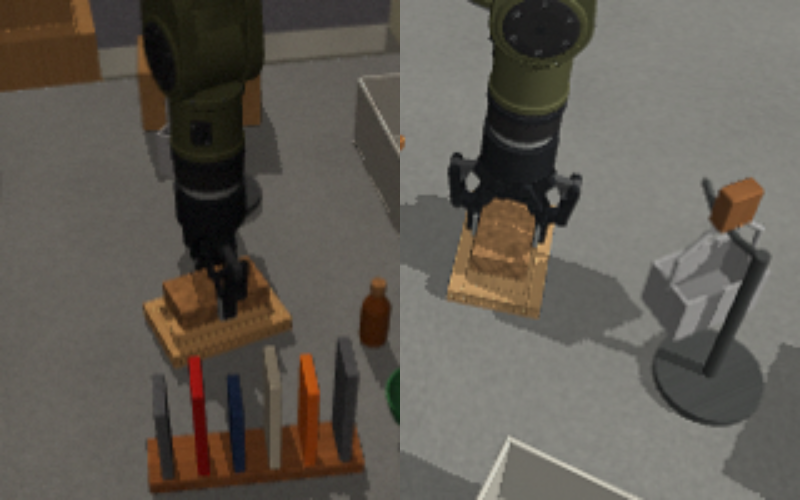

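```bash
python3 b.py
```

```text
board top slope deg x,y [0.29073073 0.00200947] z0 -32.98141811075107 xmax 55.21970034264681 y [-27.83730693  27.80023926]
scene ((545.6349487304688, 198.31878662109375), (95.63744354248047, 87.5525894165039), 11.012201309204102) [32.81274693 66.3549232 ] [[-56.9, -28.6, -35.2], [27.5, 33.4, -1.7]]
scene rim 447 ((529.3997802734375, 195.34901428222656), (152.7681121826172, 100.40760040283203), 14.933268547058105)
scene caddy [[496.0, 358.0, 73.0], [598.0, 453.0, 133.0]]
side ((527.4500732421875, 186.11378479003906), (117.9250259399414, 72.6400146484375), 15.643498420715332) [33.87478606 66.00075667] [[-54.1, -35.8, -34.9], [55.1, 27.1, -2.8]]
side rim 399 ((529.131103515625, 191.27801513671875), (150.4021453857422, 104.33472442626953), 14.85604476928711)
side caddy [[491.0, 394.0, 74.0], [599.0, 433.0, 135.0]]
wrist ((519.250244140625, 189.42996215820312), (91.8282470703125, 82.76589965820312), 14.747390747070312) [41.52433152 65.22020054] [[-30.2, -30.3, -34.1], [55.4, 27.8, -10.4]]
wrist rim 11778 ((527.9291381835938, 192.8251953125), (149.5128631591797, 100.63951873779297), 14.76111125946045)
[528.4 192.9  31.1] 104.70607101477789 [-0.0989348  0.3253478 -0.4358177] 59.49881973388867
```

The left view shows the board held level over the frame at (215,300). The right view shows the board over the frame at (505,240) and the caddy hanging free on the hook at (710,265). The board's underside is about 14 mm above the rim, and it is centred and aligned with the pocket.

```bash
python3 -c "
from bench import r
print(r.sign_off())"
```

```text
the job is handed in; nothing more can be done
None
```

The job is handed in: the caddy hangs by itself on the hook, and the board is still gripped, level and lined up about 14 mm above the frame's rim, with about 19 s of the 61 s used.

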